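# Put the steel bar measures on their stands

## Task

The four steel bar measures have been left about on the drinks cart: put each one on the round wooden stand of its own size, the smallest measure on the smallest stand and so on up to the largest on the largest, upright and flat in the recess inside the raised rim. Set them down gently, do not drop them, and leave the copper mug and the glass decanter where they are.

Things in the scene. Friction and masses are not known exactly. Their poses are not given: they have to be found in the camera images.
- measure_1: the smallest of four steel bar measures: a plain straight-sided round steel cup, open at the top, 26 mm outside diameter, 42 mm tall, wall 2 mm, about 40 g; loose, standing upright on the cart top. Origin: centre of its underside; z up along its axis.
- measure_2: the second smallest of four steel bar measures: a plain straight-sided round steel cup, open at the top, 37 mm outside diameter, 58 mm tall, wall 2 mm, about 70 g; loose, standing upright on the cart top. Origin: centre of its underside; z up along its axis.
- measure_3: the second largest of four steel bar measures: a plain straight-sided round steel cup, open at the top, 48 mm outside diameter, 76 mm tall, wall 2 mm, about 110 g; loose, standing upright on the cart top. Origin: centre of its underside; z up along its axis.
- measure_4: the largest of four steel bar measures: a plain straight-sided round steel cup, open at the top, 60 mm outside diameter, 94 mm tall, wall 2 mm, about 170 g; loose, standing upright on the cart top. Origin: centre of its underside; z up along its axis.
- stand_1: the smallest of four round turned dark-wood stands with a cork-lined recess, for the 26 mm measure: 56 mm outside diameter, 10 mm high, with a flat round recess 46 mm across in its top, whose floor lies 6 mm above the underside (the rim stands 4 mm above that floor, so fingers holding a measure should stay more than 4 mm above its underside); fixed to the cart top. Origin: centre of its underside; z up.
- stand_2: the second smallest of four round turned dark-wood stands with a cork-lined recess, for the 37 mm measure: 72 mm outside diameter, 10 mm high, with a flat round recess 57 mm across in its top, whose floor lies 6 mm above the underside (the rim stands 4 mm above that floor, so fingers holding a measure should stay more than 4 mm above its underside); fixed to the cart top. Origin: centre of its underside; z up.
- stand_3: the second largest of four round turned dark-wood stands with a cork-lined recess, for the 48 mm measure: 88 mm outside diameter, 10 mm high, with a flat round recess 68 mm across in its top, whose floor lies 6 mm above the underside (the rim stands 4 mm above that floor, so fingers holding a measure should stay more than 4 mm above its underside); fixed to the cart top. Origin: centre of its underside; z up.
- stand_4: the largest of four round turned dark-wood stands with a cork-lined recess, for the 60 mm measure: 104 mm outside diameter, 10 mm high, with a flat round recess 80 mm across in its top, whose floor lies 6 mm above the underside (the rim stands 4 mm above that floor, so fingers holding a measure should stay more than 4 mm above its underside); fixed to the cart top. Origin: centre of its underside; z up.
- mug: bystander: copper-tone steel mug, 84 mm across, 95 mm tall, with a handle on its own +y side reaching about 80 mm from the axis; the handle points roughly away from the robot. Loose, to be left alone. Origin: centre of its underside; z up.
- decanter: bystander: stoppered glass decanter, 116 mm across, 240 mm tall, loose, upright at the robot's left beside the work, to be left alone; a bamboo muddler lies nearer the robot on the same side. Origin: centre of its underside; z up.

How it is judged (in metres and radians):
At the end, for the whole second after the job is handed in: Each measure stands upright (within 0.08 rad) and at rest, released, flat on the recess floor of the stand of its own size (its underside 3 to 8.5 mm above the stand's underside, axes within 12.5 mm); the mug and the decanter stand upright within 20 mm of where they began (horizontal distance between measure_1 and stand_1 below 0.0125 m and z of measure_1 in the frame of stand_1 between 0.003 and 0.0085 m and angle between each of measure_1, measure_2, measure_3, measure_4's own z axis and vertical below 0.08 rad and linear speed of each of measure_1, measure_2, measure_3, measure_4 below 0.02 m/s and horizontal distance between measure_2 and stand_2 below 0.0125 m and z of measure_2 in the frame of stand_2 between 0.003 and 0.0085 m and horizontal distance between measure_3 and stand_3 below 0.0125 m and z of measure_3 in the frame of stand_3 between 0.003 and 0.0085 m and horizontal distance between measure_4 and stand_4 below 0.0125 m and z of measure_4 in the frame of stand_4 between 0.003 and 0.0085 m and distance of each of mug, decanter from where it was at the start of the episode below 0.02 m and angle between each of mug, decanter's own z axis and vertical below 0.1 rad); the robot touches nothing.
It fails at once if a measure is dropped or knocked about: it moves faster than 0.6 m/s (a fall of about 2 cm) while the fingers are not touching it ((linear speed of measure_1 above 0.6 m/s and contact force between the fingers and measure_1 below 0.01 N) or (linear speed of measure_2 above 0.6 m/s and contact force between the fingers and measure_2 below 0.01 N) or (linear speed of measure_3 above 0.6 m/s and contact force between the fingers and measure_3 below 0.01 N) or (linear speed of measure_4 above 0.6 m/s and contact force between the fingers and measure_4 below 0.01 N)).
It fails at once if the mug is shifted by more than 20 mm or tipped (distance of mug from where it was at the start of the episode above 0.02 m or angle between mug's own z axis and vertical above 0.25 rad).
It fails at once if the decanter is shifted by more than 20 mm or tipped (distance of decanter from where it was at the start of the episode above 0.02 m or angle between decanter's own z axis and vertical above 0.25 rad).
It also fails if it takes over 96 s, if anything falls off the work surface, if the arm or the gripper's body presses on something with over 40 N, if the wrist force passes 120 N, or if a joint passes its speed limit or range.

## Robot

A 6-joint arm with a two-finger parallel gripper is mounted at the origin on the work surface. World frame = base frame: x ahead of the robot, y to its left, z up, the work surface at z = 0. Lengths are in mm, angles in rad, forces in N, time in s.
With the tool pointing down it reaches from about 400 to 925 mm from the base axis. Payload 12.5 kg.
Tool frame: the origin (TCP) lies midway between the tips of the shut fingers; the grasp point (between the pads) lies 19 mm behind it; z points along the fingers, y is the direction in which the jaws open and shut (so a half turn about z gives the same grasp; the last joint's range is limited). The gripper opens to 95 mm and grips with 3 to 60 N. Pads are 20 mm wide; open, the fingers measure 119 mm over their backs; the gripper's body (75 mm by 180 mm) begins 59 mm behind the grasp point.
Start: joints at [1.144, 0.491, 1.559, -0, 1.092, -0.106], TCP at [197.063, 593.141, 182.161] pointing down, gripper open.
Joint ranges: [-3.1, 3.1], [-0.84, 2.19], [0.05, 2.79], [-1.13, 4.28], [0.06, 2.93], [-2.69, 2.69]. Speed limits (rad/s): [2.22, 2.22, 2.79, 3.14, 3.14, 3.14].

## Interface

Orientations are given as [roll, pitch, yaw] about the fixed x, y, z axes, in that order (R = Rz(yaw) Ry(pitch) Rx(roll)).
In Python, from cell import * gives the robot as it stands. The module is installed in compiled form; this text tells all that it offers.
- The arm moves only by the tool carry_out, never from a script. Its argument "moves" is a list of rows, each an object of numbers: "dx", "dy", "dz": the shift along the tool's x, y, z in m; "twist": the turn about the tool's z in degrees. A call has 1 to 5 rows; each row is the pose to reach, as a shift and turn from the pose commanded when the call began, along the tool's axes at that moment; what a row does not reach only later rows make up. A row lasts 1/10 s, in which the tool goes at most 50 mm and 8.59 degrees, less where a joint would pass 70% of its speed; a pose out of reach is approached as far as the arm can. A call with a gripper value outside its range is refused whole. "grip" is the finger opening in m, from 0 to 0.0951, set as the call begins (left out, the last holds). The fingers move at their own pace and stop on an object; the grip force is fixed at half the most. Time passes only in rows, so rows that repeat a pose let the fingers close. It gives the time, the measured TCP pose, the force and the opening at its end, in the units of the state.
- state(): the state, without advancing time (a new reading comes with each control period).
- read_camera(name): name is "scene" or "top"; returns (picture, depth): 384x512x3 uint8, red, green, blue; 384x512 float32, mm along the optical axis (not along the pixel's ray), 0 where there is no reading.
- camera_info(name): a dict with "mtx" (3x3 intrinsics, pixels), "dist_coeffs" ([k1, k2, p1, p2, k3] as OpenCV has them; the pictures are not rectified), "R" (3x3) and "t" (3): a world point X has camera coordinates R X + t. Camera axes: x right, y down, z forward; pixel columns grow to the right and rows downward; lengths in mm; the calibration is good to about 2 mm. A picture is of the moment at which its call begins. camera_info takes no time and is no camera call.
- job_done(): hands the job in, once; it reports no verdict.
The state is a dict: "t": time; "joints": joint angles; "qvel": joint speeds; "tau": joint torques, N m; "eef_pos": TCP position; "tcp_rot": TCP orientation; "ft_force": force on the tool from outside, world axes, zero at the start; "moment": the same for the moment, N m; "opening": opening from 0.0 (shut) to 1.0 (fully open).
Only numpy, scipy, OpenCV 4.12 (cv2) and the standard library are available. Lean on these libraries where they do the work, as an engineer would, in place of code of your own. Each camera call takes 0.05 s, during which the arm holds its last target. There are 200 camera calls.

## Working session

There is one attempt and no reset: what is moved stays moved. The work goes in short steps, Python scripts to look and compute and a tool call to move; the robot and the scene stay as the last step left them, time stands still between calls to the robot, and variables do not carry over. Pictures are saved under pics/ and viewed, about 12 in all and at most 16, crops included, and the job is handed in when it is done.

Besides the shell and the picture viewer there is one more tool, called after "Emit:" by a JSON object that holds its "name" and its "arguments". carry_out: Moves the arm, as the interface text tells. Its arguments: {"type":"object","properties":{"moves":{"type":"array","items":{"type":"object","properties":{"dx":{"type":"number"},"dy":{"type":"number"},"dz":{"type":"number"},"twist":{"type":"number"}}}},"grip":{"type":"number"}},"required":["moves"]}

```bash
mkdir -p pics; cat > h.py <<'E'
from cell import *
import numpy as np, cv2
def cloud(name):
    p,d=read_camera(name); c=camera_info(name)
    K=np.array(c["mtx"],float);D=np.array(c["dist_coeffs"],float);R=np.array(c["R"]);t=np.array(c["t"])
    h,w=d.shape; v,u=np.mgrid[:h,:w]
    n=cv2.undistortPoints(np.stack([u,v],-1).reshape(-1,1,2).astype(np.float64),K,D).reshape(h,w,2)
    ray=np.dstack([n,np.ones((h,w))])
    X=(ray*d[...,None]-t)@R; X[d==0]=np.nan
    C=-R.T@t; W=ray@R
    return p,d,X,C,W
def onplane(C,W,u,v,z):
    w=W[int(round(v)),int(round(u))]; return C+w*(z-C[2])/w[2]
E
python3 - <<'E'
from h import *
s=state(); print({k:np.round(s[k],3) for k in s})
for n in("top","scene"):
    p,d,X,C,W=cloud(n); np.savez("/tmp/%s.npz"%n,p=p,d=d,X=X,C=C,W=W)
    cv2.imwrite("pics/%s0.png"%n,cv2.resize(p[...,::-1],(800,600),interpolation=cv2.INTER_CUBIC))
    print(n,np.round(C),np.round(X[192,256]),(d==0).mean())
E
```

```text
{'t': np.float64(0.0), 'joints': array([ 1.144,  0.492,  1.559, -0.   ,  1.092, -0.106]), 'qvel': array([ 0.002,  0.001, -0.   , -0.   , -0.001,  0.   ]), 'tau': array([ 3.0000e-03, -6.1266e+01, -2.5818e+01,  6.9000e-02,  4.8000e-02,
       -0.0000e+00]), 'eef_pos': array([196.932, 592.845, 181.543]), 'tcp_rot': array([-3.14 , -0.   ,  2.821]), 'ft_force': array([-0.176,  0.748, -0.006]), 'moment': array([-0.014,  0.023, -0.002]), 'opening': np.float64(1.004)}
top [ 242.   35. 1624.] [524.  63.   1.] 0.003972371419270833
scene [1367. -137.  733.] [407.  84.   2.] 0.004633585611979167
```

View pics/top0.png

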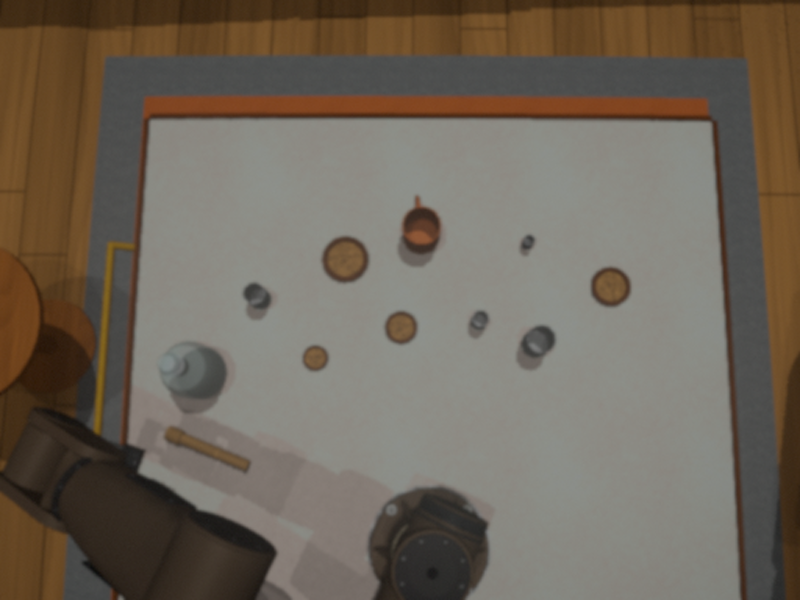

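View pics/scene0.png

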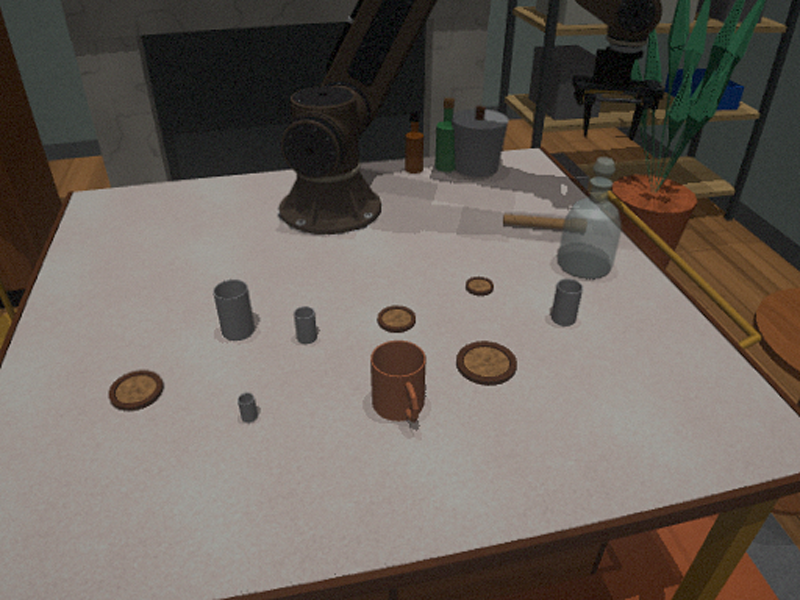

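The top view shows stands 1–4 at (315,357), (401,327), (610,287) and (345,259). Measures 1–4 are at (527,242), (479,321), (257,296) and (538,341), the mug is at (421,228) and the decanter at (192,370). The scene view agrees, with everything upright.

```bash
python3 - <<'E'
import numpy as np, cv2
T=np.load("/tmp/top.npz");S=np.load("/tmp/scene.npz")
from scipy.optimize import least_squares
h=[42,58,76,94];dia=[26,37,48,60]
XT=T["X"];XS=S["X"]
from h import onplane
mpx=[(527,242),(479,321),(257,296),(538,341)]
spx=[(315,357),(401,327),(610,287),(345,259)];sd=[56,72,88,104]
for i,(u,v) in enumerate(mpx):
    c0=onplane(T["C"],T["W"],u*.64,v*.64,h[i]*.6)[:2]
    out=[]
    for nm,X in(("top",XT),("scene",XS)):
        m=(np.hypot(X[...,0]-c0[0],X[...,1]-c0[1])<dia[i]/2+25)&(X[...,2]>12)
        P=X[m]; 
        # outer-wall/rim fit: points at upper part
        r=P[P[:,2]>(h[i]-12 if nm=="top" else 12)]
        hull=cv2.convexHull(r[:,:2].astype(np.float32))
        (cx,cy),R=cv2.minEnclosingCircle(hull)
        f=least_squares(lambda c:np.hypot(*(r[:,:2]-c).T)-dia[i]/2,r[:,:2].mean(0),loss="soft_l1",f_scale=2).x
        out.append((nm,len(r),round(P[:,2].max(),1),"mec",np.round([cx,cy,R],1),"fit",np.round(f,1),"mid",np.round((r.min(0)+r.max(0))/2,1)[:2]))
    print("M",i+1,np.round(c0));[print("   ",*o) for o in out]
for i,(u,v) in enumerate(spx):
    for nm,Q in(("top",T),("scene",S)):
        if nm=="top": c0=onplane(T["C"],T["W"],u*.64,v*.64,8)[:2]
        w=Q["W"];C=Q["C"];P=C+w*((10-C[2])/w[...,2:3])
        near=np.hypot(P[...,0]-c0[0],P[...,1]-c0[1])<sd[i]/2+12
        hsv=cv2.cvtColor(Q["p"],cv2.COLOR_RGB2HSV)
        m=near&(hsv[...,1]>80)
        r=P[m][:,:2]; (cx,cy),R=cv2.minEnclosingCircle(r.astype(np.float32))
        print("S",i+1,nm,len(r),np.round([cx,cy,R],1),np.round(r.mean(0),1))
for nm,(u,v) in {"mug":(421,228),"dec":(200,372)}.items():
    print(nm,onplane(T["C"],T["W"],u*.64,v*.64,70).round())
E
```

```text
M 1 [ 650. -214.]
    top 25 48.2 mec [ 652.9 -215.2   13.2] fit [ 651.7 -215.3] mid [ 652.1 -214.5]
    scene 160 44.1 mec [ 655.3 -215.6   14.6] fit [ 654.2 -215.2] mid [ 654.5 -215.3]
M 2 [ 475. -109.]
    top 36 66.9 mec [ 477.1 -105.9   18.7] fit [ 476.5 -105.9] mid [ 477.1 -106.4]
    scene 258 59.1 mec [ 479.  -109.6   22.3] fit [ 477.9 -106.9] mid [ 478.9 -107. ]
M 3 [525. 370.]
    top 47 83.1 mec [525.3 370.4  25.1] fit [525.3 369.4] mid [525.5 369. ]
    scene 406 77.8 mec [527.8 372.7  26.7] fit [526.5 373. ] mid [528.  372.1]
M 4 [ 430. -228.]
    top 62 99.9 mec [ 428.8 -228.2   30.7] fit [ 428.9 -227.6] mid [ 428.8 -228.4]
    scene 743 96.6 mec [ 431.6 -226.9   34. ] fit [ 430.6 -227.2] mid [ 431.6 -227.4]
S 1 top 155 [396.7 245.7  23.6] [396.4 245.8]
S 1 scene 154 [404.5 245.7  30.4] [405.2 245.7]
S 2 top 266 [463.8  61.5  31.4] [463.3  61. ]
S 2 scene 319 [472.2  61.4  38.7] [472.3  61.3]
S 3 top 433 [ 556.5 -397.7   40.8] [ 556.5 -397.7]
S 3 scene 642 [ 563.  -396.2   46.2] [ 563.  -396.4]
S 4 top 589 [615.2 186.1  48. ] [615.  185.2]
S 4 scene 796 [621.9 185.4  54.6] [622.1 184.7]
mug [668.  19.  70.]
dec [358. 477.  70.]
```

Emit:
{"name": "carry_out", "arguments": {"moves": [{"dz":-0.04,"twist":-5},{"dz":-0.08,"twist":-10},{"dz":-0.12,"twist":-15},{"dz":-0.15,"twist":-18.4},{"dz":-0.15,"twist":-18.4}], "grip": 0.095}}

```text
schema error: expected keys dx, dy, dz, twist
```

Emit:
{"name": "carry_out", "arguments": {"moves": [{"dx":0,"dy":0,"dz":-0.04,"twist":-5},{"dx":0,"dy":0,"dz":-0.08,"twist":-10},{"dx":0,"dy":0,"dz":-0.12,"twist":-15},{"dx":0,"dy":0,"dz":-0.15,"twist":-18.4},{"dx":0,"dy":0,"dz":-0.15,"twist":-18.4}], "grip": 0.095}}

```text
t: 0.6
eef_pos: [197.4, 594.0, 336.4]
tcp_rot: [3.136, 0.003, -3.139]
ft_force: [0.1, -0.1, -0.9]
opening: 1.002
```

Emit:
{"name": "carry_out", "arguments": {"moves": [{"dx":-0.04,"dy":-0.027,"dz":0,"twist":0},{"dx":-0.08,"dy":-0.054,"dz":0,"twist":0},{"dx":-0.12,"dy":-0.081,"dz":0,"twist":0},{"dx":-0.16,"dy":-0.108,"dz":0,"twist":0},{"dx":-0.2,"dy":-0.135,"dz":0,"twist":0}]}}

```text
t: 1.1
eef_pos: [398.2, 456.7, 331.0]
tcp_rot: [-3.141, -0.001, 3.141]
ft_force: [0.7, 0.8, 0.1]
opening: 1.002
```

Emit:
{"name": "carry_out", "arguments": {"moves": [{"dx":-0.04,"dy":-0.027,"dz":0,"twist":0},{"dx":-0.08,"dy":-0.054,"dz":0,"twist":0},{"dx":-0.12,"dy":-0.081,"dz":0,"twist":0},{"dx":-0.129,"dy":-0.087,"dz":0.04,"twist":0},{"dx":-0.129,"dy":-0.087,"dz":0.08,"twist":0}]}}

```text
t: 1.6
eef_pos: [527.8, 369.4, 250.1]
tcp_rot: [-3.142, 0.0, 3.138]
ft_force: [-0.2, 0.3, -0.7]
opening: 1.001
```

Emit:
{"name": "carry_out", "arguments": {"moves": [{"dx":0,"dy":0,"dz":0.045,"twist":0},{"dx":0,"dy":0,"dz":0.09,"twist":0},{"dx":0,"dy":0,"dz":0.13,"twist":0},{"dx":0,"dy":0,"dz":0.13,"twist":0},{"dx":0,"dy":0,"dz":0.13,"twist":0}]}}

```text
t: 2.1
eef_pos: [526.1, 371.3, 122.2]
tcp_rot: [-3.141, -0.001, 3.142]
ft_force: [0.7, 0.6, 1.1]
opening: 0.999
```

Commands track accurately. I'll check alignment from the scene camera before descending.

```bash
cat > shot.py <<'E'
import sys; from h import *
n,cam,u,v,r=sys.argv[1],sys.argv[2],*map(int,sys.argv[3:6])
p,d=read_camera(cam); c=p[max(0,v-r):v+r,max(0,u-r):u+r,::-1]
cv2.imwrite(f"pics/{n}.png",cv2.resize(c,(480,480*c.shape[0]//c.shape[1]),interpolation=cv2.INTER_CUBIC)); print(state()["eef_pos"])
E
python3 shot.py a1 scene 362 180 70
```

```text
[526.77785596 371.6410264  123.61529042]
```

View pics/a1.png

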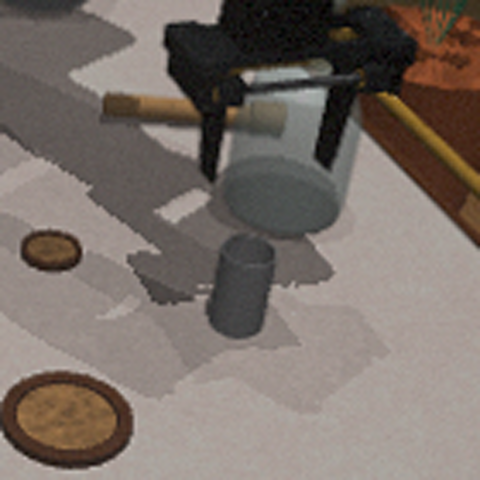

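Fingertips straddle measure 3: tips at crop (210,180) and (325,168), cup top at (248,245). Descending and gripping.

Emit:
{"name": "carry_out", "arguments": {"moves": [{"dx":0,"dy":0,"dz":0.03,"twist":0},{"dx":0,"dy":0,"dz":0.06,"twist":0},{"dx":0,"dy":0,"dz":0.082,"twist":0},{"dx":0,"dy":0,"dz":0.082,"twist":0},{"dx":0,"dy":0,"dz":0.082,"twist":0}]}}

```text
t: 2.65
eef_pos: [527.1, 371.9, 42.3]
tcp_rot: [3.14, 0.002, -3.141]
ft_force: [0.4, -0.6, 0.8]
opening: 0.998
```

```bash
python3 shot.py a2 scene 362 180 50
```

```text
[527.24001729 371.96381511  42.58645514]
```

View pics/a2.png

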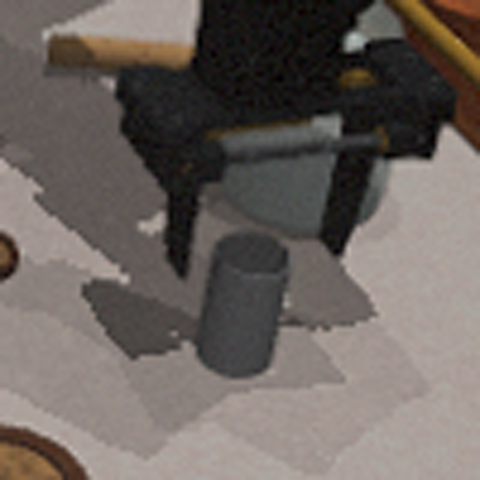

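The fingertips look high or behind the cup: tips at rows 255–275, while the cup axis at that height is near row 300. I'll measure both from the depth cloud.

```bash
python3 - <<'E'
from h import *
for n in("scene","top"):
    p,d,X,C,W=cloud(n)
    m=(abs(X[...,0]-525)<70)&(abs(X[...,1]-371)<75)&(X[...,2]>15)&(X[...,2]<200)
    P=X[m];I=p[m].astype(int)
    dark=I.sum(1)<75
    for lab,k in(("dark",dark),("cup",~dark&(P[:,2]<90))):
        Q=P[k]
        for z0 in range(20,110,15):
            q=Q[(Q[:,2]>=z0)&(Q[:,2]<z0+15)]
            if len(q)>3: print(n,lab,z0,len(q),"x",q[:,0].min().round(),q[:,0].max().round(),"y",q[:,1].min().round(),q[:,1].max().round(), "ymed",np.round(np.median(q[q[:,1]<371][:,1]) if (q[:,1]<371).any() else 0),np.round(np.median(q[q[:,1]>=371][:,1]) if (q[:,1]>=371).any() else 0))
E
```

```text
scene dark 65 6 x 523.0 538.0 y 320.0 423.0 ymed 321.0 423.0
scene dark 80 27 x 520.0 541.0 y 317.0 425.0 ymed 320.0 421.0
scene dark 95 34 x 521.0 542.0 y 316.0 425.0 ymed 317.0 421.0
scene cup 20 63 x 517.0 552.0 y 348.0 389.0 ymed 356.0 377.0
scene cup 35 73 x 503.0 552.0 y 349.0 389.0 ymed 356.0 381.0
scene cup 50 121 x 502.0 552.0 y 349.0 395.0 ymed 357.0 383.0
scene cup 65 126 x 502.0 553.0 y 322.0 424.0 ymed 358.0 386.0
scene cup 80 13 x 517.0 543.0 y 318.0 426.0 ymed 322.0 421.0
```

The horizontal match is good. The fingers swing on an arc, so when open the tips sit about 25 mm above the TCP. I'll go 12 mm lower and close.

Emit:
{"name": "carry_out", "arguments": {"moves": [{"dx":-0.001,"dy":0,"dz":0.012,"twist":0},{"dx":-0.001,"dy":0,"dz":0.012,"twist":0}]}}

```text
t: 3.0
eef_pos: [526.8, 371.0, 27.2]
tcp_rot: [-3.141, -0.001, -3.141]
ft_force: [0.4, -0.1, 0.3]
opening: 1.001
```

Emit:
{"name": "carry_out", "arguments": {"moves": [{"dx":0,"dy":0,"dz":0,"twist":0},{"dx":0,"dy":0,"dz":0,"twist":0},{"dx":0,"dy":0,"dz":0,"twist":0},{"dx":0,"dy":0,"dz":0,"twist":0},{"dx":0,"dy":0,"dz":0,"twist":0}], "grip": 0.03}}

```text
t: 3.5
eef_pos: [527.2, 371.3, 28.2]
tcp_rot: [3.141, 0.0, -3.141]
ft_force: [0.0, 0.0, 0.1]
opening: 0.635
```

Emit:
{"name": "carry_out", "arguments": {"moves": [{"dx":0,"dy":0,"dz":0,"twist":0},{"dx":0,"dy":0,"dz":0,"twist":0},{"dx":0,"dy":0,"dz":0,"twist":0},{"dx":0,"dy":0,"dz":0,"twist":0},{"dx":0,"dy":0,"dz":0,"twist":0}]}}

```text
t: 4.0
eef_pos: [527.2, 371.3, 28.2]
tcp_rot: [3.141, 0.0, -3.141]
ft_force: [-0.5, -0.4, 0.6]
opening: 0.486
```

Emit:
{"name": "carry_out", "arguments": {"moves": [{"dx":0,"dy":0,"dz":0,"twist":0},{"dx":0,"dy":0,"dz":0,"twist":0},{"dx":0,"dy":0,"dz":0,"twist":0},{"dx":0,"dy":0,"dz":-0.01,"twist":0},{"dx":0,"dy":0,"dz":-0.02,"twist":0}]}}

```text
t: 4.5
eef_pos: [527.0, 371.2, 48.7]
tcp_rot: [-3.141, -0.001, -3.141]
ft_force: [0.1, -0.5, -1.6]
opening: 0.49
```

Emit:
{"name": "carry_out", "arguments": {"moves": [{"dx":0,"dy":0,"dz":-0.02,"twist":0},{"dx":0,"dy":0,"dz":-0.04,"twist":0},{"dx":0,"dy":0,"dz":-0.07,"twist":0},{"dx":0,"dy":0,"dz":-0.1,"twist":0},{"dx":0,"dy":0,"dz":-0.11,"twist":0}]}}

```text
t: 5.0
eef_pos: [528.1, 371.8, 162.0]
tcp_rot: [3.139, 0.004, -3.141]
ft_force: [0.1, 0.5, -1.2]
opening: 0.488
```

```bash
python3 shot.py a3 scene 362 160 60
```

```text
[528.08347875 371.82527554 161.93964658]
```

View pics/a3.png

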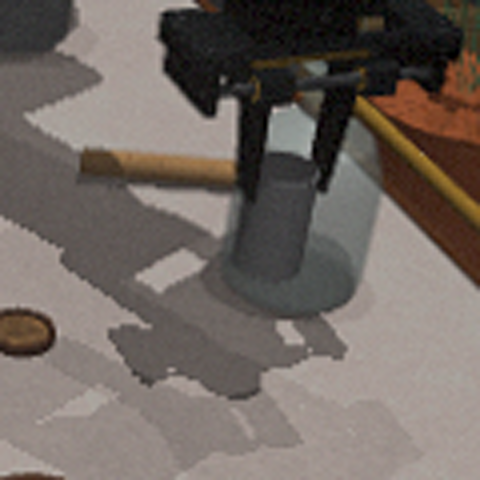

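Measure 3 is held upright and clear of the cart top (cup at crop (275,220)). Carrying it to stand 3.

Emit:
{"name": "carry_out", "arguments": {"moves": [{"dx":-0.002,"dy":-0.025,"dz":0,"twist":0},{"dx":-0.004,"dy":-0.07,"dz":0,"twist":0},{"dx":-0.006,"dy":-0.115,"dz":0,"twist":0},{"dx":-0.008,"dy":-0.16,"dz":0,"twist":0},{"dx":-0.01,"dy":-0.205,"dz":0,"twist":0}]}}

```text
t: 5.55
eef_pos: [536.4, 164.5, 157.1]
tcp_rot: [-3.141, -0.001, -3.141]
ft_force: [1.0, -0.5, -1.5]
opening: 0.49
```

Emit:
{"name": "carry_out", "arguments": {"moves": [{"dx":-0.002,"dy":-0.045,"dz":0,"twist":0},{"dx":-0.004,"dy":-0.09,"dz":0,"twist":0},{"dx":-0.006,"dy":-0.135,"dz":0,"twist":0},{"dx":-0.008,"dy":-0.18,"dz":0,"twist":0},{"dx":-0.01,"dy":-0.225,"dz":0,"twist":0}]}}

```text
t: 6.05
eef_pos: [546.6, -60.5, 157.1]
tcp_rot: [3.141, -0.001, -3.141]
ft_force: [1.1, -0.0, -1.1]
opening: 0.491
```

Emit:
{"name": "carry_out", "arguments": {"moves": [{"dx":-0.002,"dy":-0.045,"dz":0,"twist":0},{"dx":-0.004,"dy":-0.09,"dz":0,"twist":0},{"dx":-0.006,"dy":-0.135,"dz":0,"twist":0},{"dx":-0.008,"dy":-0.18,"dz":0,"twist":0},{"dx":-0.01,"dy":-0.225,"dz":0,"twist":0}]}}

```text
t: 6.55
eef_pos: [556.7, -285.4, 156.9]
tcp_rot: [3.141, -0.001, -3.141]
ft_force: [0.4, 1.0, -2.1]
opening: 0.487
```

Emit:
{"name": "carry_out", "arguments": {"moves": [{"dx":0,"dy":-0.045,"dz":0,"twist":0},{"dx":0,"dy":-0.085,"dz":0,"twist":0},{"dx":0,"dy":-0.11,"dz":0,"twist":0},{"dx":0,"dy":-0.113,"dz":0.03,"twist":0},{"dx":0,"dy":-0.113,"dz":0.06,"twist":0}]}}

```text
t: 7.05
eef_pos: [556.8, -397.8, 96.3]
tcp_rot: [3.142, -0.0, 3.14]
ft_force: [-0.3, -0.1, -2.2]
opening: 0.492
```

Emit:
{"name": "carry_out", "arguments": {"moves": [{"dx":0,"dy":0,"dz":0.025,"twist":0},{"dx":0,"dy":0,"dz":0.045,"twist":0},{"dx":0,"dy":0,"dz":0.052,"twist":0},{"dx":0,"dy":0,"dz":0.052,"twist":0},{"dx":0,"dy":0,"dz":0.052,"twist":0}]}}

```text
t: 7.55
eef_pos: [557.7, -396.9, 46.6]
tcp_rot: [-3.141, 0.001, -3.141]
ft_force: [0.1, -0.1, -1.0]
opening: 0.491
```

```bash
python3 shot.py a4 scene 85 235 60
```

```text
[ 557.79386422 -397.00444613   47.0558932 ]
```

View pics/a4.png

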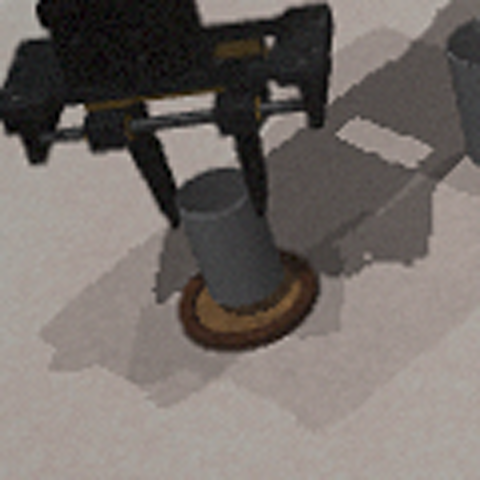

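Measure 3 hangs over stand 3, centred apart from the height offset (cup bottom at crop (243,300), stand at (250,298)). Lowering it slowly.

Emit:
{"name": "carry_out", "arguments": {"moves": [{"dx":0,"dy":0,"dz":0.004,"twist":0},{"dx":0,"dy":0,"dz":0.007,"twist":0},{"dx":0,"dy":0,"dz":0.009,"twist":0},{"dx":0,"dy":0,"dz":0.01,"twist":0},{"dx":0,"dy":0,"dz":0.01,"twist":0}]}}

```text
t: 8.1
eef_pos: [557.4, -396.7, 35.9]
tcp_rot: [3.141, -0.0, -3.141]
ft_force: [-0.3, -0.4, -1.5]
opening: 0.491
```

Emit:
{"name": "carry_out", "arguments": {"moves": [{"dx":0,"dy":0,"dz":0.001,"twist":0},{"dx":0,"dy":0,"dz":0.001,"twist":0}]}}

```text
t: 8.3
eef_pos: [557.4, -396.7, 35.0]
tcp_rot: [3.141, -0.0, -3.141]
ft_force: [0.1, 0.5, -0.9]
opening: 0.49
```

Emit:
{"name": "carry_out", "arguments": {"moves": [{"dx":0,"dy":0,"dz":0.001,"twist":0},{"dx":0,"dy":0,"dz":0.001,"twist":0},{"dx":0,"dy":0,"dz":0.001,"twist":0}]}}

```text
t: 8.6
eef_pos: [557.5, -396.8, 34.2]
tcp_rot: [-3.142, 0.0, -3.141]
ft_force: [-0.5, 0.2, 0.8]
opening: 0.488
```

Emit:
{"name": "carry_out", "arguments": {"moves": [{"dx":0,"dy":0,"dz":0.001,"twist":0},{"dx":0,"dy":0,"dz":0.001,"twist":0},{"dx":0,"dy":0,"dz":0.001,"twist":0}]}}

```text
t: 8.9
eef_pos: [557.7, -396.8, 34.1]
tcp_rot: [-3.141, 0.001, -3.141]
ft_force: [-1.6, 1.8, 7.6]
opening: 0.492
```

Contact made at 7.6 N upward. Releasing, then rising.

Emit:
{"name": "carry_out", "arguments": {"moves": [{"dx":0,"dy":0,"dz":-0.001,"twist":0},{"dx":0,"dy":0,"dz":-0.001,"twist":0},{"dx":0,"dy":0,"dz":-0.001,"twist":0},{"dx":0,"dy":0,"dz":-0.001,"twist":0},{"dx":0,"dy":0,"dz":-0.001,"twist":0}], "grip": 0.095}}

```text
t: 9.4
eef_pos: [557.4, -396.7, 34.0]
tcp_rot: [3.141, -0.0, -3.141]
ft_force: [0.6, 1.1, -0.0]
opening: 0.856
```

Emit:
{"name": "carry_out", "arguments": {"moves": [{"dx":0,"dy":0,"dz":0,"twist":0},{"dx":0,"dy":0,"dz":0,"twist":0},{"dx":0,"dy":0,"dz":0,"twist":0},{"dx":0,"dy":0,"dz":-0.04,"twist":0},{"dx":0,"dy":0,"dz":-0.09,"twist":0}]}}

```text
t: 9.9
eef_pos: [556.5, -396.0, 122.9]
tcp_rot: [3.138, -0.004, -3.141]
ft_force: [0.9, -0.5, 0.8]
opening: 0.998
```

Emit:
{"name": "carry_out", "arguments": {"moves": [{"dx":0.027,"dy":0.037,"dz":-0.02,"twist":0},{"dx":0.054,"dy":0.073,"dz":-0.02,"twist":0},{"dx":0.081,"dy":0.109,"dz":-0.02,"twist":0},{"dx":0.108,"dy":0.145,"dz":-0.02,"twist":0},{"dx":0.127,"dy":0.169,"dz":-0.02,"twist":0}]}}

```text
t: 10.4
eef_pos: [428.5, -225.6, 144.3]
tcp_rot: [3.141, -0.0, -3.141]
ft_force: [0.9, -0.1, 0.7]
opening: 0.998
```

Emit:
{"name": "carry_out", "arguments": {"moves": [{"dx":0,"dy":0,"dz":0.04,"twist":0},{"dx":0,"dy":0,"dz":0.075,"twist":0},{"dx":0,"dy":0,"dz":0.1,"twist":0},{"dx":0,"dy":0,"dz":0.103,"twist":0},{"dx":0,"dy":0,"dz":0.103,"twist":0}]}}

```text
t: 10.9
eef_pos: [430.4, -227.8, 41.2]
tcp_rot: [3.141, -0.001, -3.141]
ft_force: [-0.0, 0.2, 0.3]
opening: 1.001
```

```bash
python3 shot.py a5 scene 125 200 100
```

```text
[ 430.72207446 -228.04499951   41.87749712]
```

View pics/a5.png

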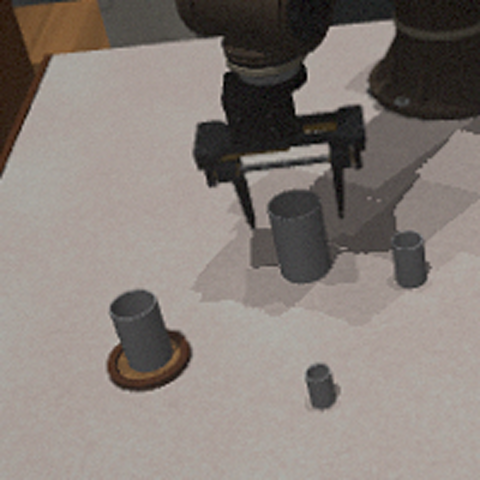

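Measure 3 stands upright on stand 3 (crop (147,345)). The fingers straddle measure 4, with tips at (250,225) and (342,215). Closing.

Emit:
{"name": "carry_out", "arguments": {"moves": [{"dx":0,"dy":0,"dz":0.004,"twist":0},{"dx":0,"dy":0,"dz":0.004,"twist":0},{"dx":0,"dy":0,"dz":0.004,"twist":0},{"dx":0,"dy":0,"dz":0.004,"twist":0},{"dx":0,"dy":0,"dz":0.004,"twist":0}], "grip": 0.04}}

```text
t: 11.45
eef_pos: [430.5, -227.9, 37.4]
tcp_rot: [-3.141, 0.0, -3.141]
ft_force: [0.3, -0.3, -0.4]
opening: 0.637
```

Emit:
{"name": "carry_out", "arguments": {"moves": [{"dx":0,"dy":0,"dz":0,"twist":0},{"dx":0,"dy":0,"dz":0,"twist":0},{"dx":0,"dy":0,"dz":0,"twist":0},{"dx":0,"dy":0,"dz":0,"twist":0},{"dx":0,"dy":0,"dz":0,"twist":0}]}}

```text
t: 11.95
eef_pos: [430.5, -227.9, 37.3]
tcp_rot: [-3.141, 0.0, -3.141]
ft_force: [-1.0, -0.5, 4.7]
opening: 0.632
```

Emit:
{"name": "carry_out", "arguments": {"moves": [{"dx":0,"dy":0,"dz":0,"twist":0},{"dx":0,"dy":0,"dz":-0.01,"twist":0},{"dx":0,"dy":0,"dz":-0.03,"twist":0},{"dx":0,"dy":0,"dz":-0.06,"twist":0},{"dx":0,"dy":0,"dz":-0.09,"twist":0}]}}

```text
t: 12.45
eef_pos: [429.9, -227.4, 128.2]
tcp_rot: [3.141, -0.001, -3.141]
ft_force: [-0.0, -0.3, -1.7]
opening: 0.627
```

Emit:
{"name": "carry_out", "arguments": {"moves": [{"dx":-0.008,"dy":0.018,"dz":-0.03,"twist":0},{"dx":-0.022,"dy":0.049,"dz":-0.06,"twist":0},{"dx":-0.04,"dy":0.088,"dz":-0.07,"twist":0},{"dx":-0.058,"dy":0.129,"dz":-0.07,"twist":0},{"dx":-0.076,"dy":0.17,"dz":-0.07,"twist":0}]}}

```text
t: 12.95
eef_pos: [506.5, -56.1, 198.0]
tcp_rot: [-3.142, 0.001, 3.141]
ft_force: [0.3, -0.8, -1.6]
opening: 0.629
```

Emit:
{"name": "carry_out", "arguments": {"moves": [{"dx":-0.02,"dy":0.044,"dz":0,"twist":0},{"dx":-0.04,"dy":0.088,"dz":0,"twist":0},{"dx":-0.06,"dy":0.132,"dz":0,"twist":0},{"dx":-0.08,"dy":0.176,"dz":0,"twist":0},{"dx":-0.1,"dy":0.22,"dz":0,"twist":0}]}}

```text
t: 13.45
eef_pos: [606.3, 164.3, 197.4]
tcp_rot: [-3.141, -0.001, -3.141]
ft_force: [1.1, -1.2, -1.6]
opening: 0.633
```

Emit:
{"name": "carry_out", "arguments": {"moves": [{"dx":-0.01,"dy":0.023,"dz":0.02,"twist":0},{"dx":-0.01,"dy":0.023,"dz":0.06,"twist":0},{"dx":-0.01,"dy":0.023,"dz":0.1,"twist":0},{"dx":-0.01,"dy":0.023,"dz":0.13,"twist":0},{"dx":-0.01,"dy":0.023,"dz":0.135,"twist":0}]}}

```text
t: 13.95
eef_pos: [614.0, 185.0, 58.9]
tcp_rot: [-3.14, -0.006, -3.141]
ft_force: [-0.4, 0.1, -1.5]
opening: 0.633
```

Emit:
{"name": "carry_out", "arguments": {"moves": [{"dx":0,"dy":0,"dz":0,"twist":0},{"dx":0,"dy":0,"dz":0,"twist":0}]}}

```text
t: 14.15
eef_pos: [617.1, 185.4, 64.0]
tcp_rot: [3.141, 0.002, -3.141]
ft_force: [0.4, 0.2, -1.0]
opening: 0.629
```

Emit:
{"name": "carry_out", "arguments": {"moves": [{"dx":0,"dy":0,"dz":0.006,"twist":0},{"dx":0,"dy":0,"dz":0.012,"twist":0},{"dx":0,"dy":0,"dz":0.015,"twist":0},{"dx":0,"dy":0,"dz":0.016,"twist":0},{"dx":0,"dy":0,"dz":0.016,"twist":0}]}}

```text
t: 14.65
eef_pos: [616.2, 185.3, 46.0]
tcp_rot: [3.142, -0.0, -3.141]
ft_force: [0.0, 0.1, -1.6]
opening: 0.627
```

Emit:
{"name": "carry_out", "arguments": {"moves": [{"dx":0,"dy":0,"dz":0.001,"twist":0},{"dx":0,"dy":0,"dz":0.001,"twist":0},{"dx":0,"dy":0,"dz":0.002,"twist":0},{"dx":0,"dy":0,"dz":0.002,"twist":0}]}}

```text
t: 15.05
eef_pos: [616.2, 185.3, 44.1]
tcp_rot: [3.142, -0.0, -3.141]
ft_force: [0.2, 0.1, -2.2]
opening: 0.628
```

Emit:
{"name": "carry_out", "arguments": {"moves": [{"dx":0,"dy":0,"dz":0.001,"twist":0},{"dx":0,"dy":0,"dz":0.001,"twist":0},{"dx":0,"dy":0,"dz":0.001,"twist":0}]}}

```text
t: 15.35
eef_pos: [616.3, 185.3, 43.3]
tcp_rot: [3.141, 0.0, -3.141]
ft_force: [-0.8, 0.5, 2.1]
opening: 0.629
```

Emit:
{"name": "carry_out", "arguments": {"moves": [{"dx":0,"dy":0,"dz":0.001,"twist":0},{"dx":0,"dy":0,"dz":0.001,"twist":0},{"dx":0,"dy":0,"dz":0.001,"twist":0}]}}

```text
t: 15.65
eef_pos: [616.6, 185.3, 43.3]
tcp_rot: [3.141, 0.001, -3.141]
ft_force: [-2.3, -1.1, 9.8]
opening: 0.633
```

Emit:
{"name": "carry_out", "arguments": {"moves": [{"dx":0,"dy":0,"dz":-0.001,"twist":0},{"dx":0,"dy":0,"dz":-0.001,"twist":0},{"dx":0,"dy":0,"dz":-0.001,"twist":0},{"dx":0,"dy":0,"dz":-0.001,"twist":0},{"dx":0,"dy":0,"dz":-0.001,"twist":0}], "grip": 0.095}}

```text
t: 16.15
eef_pos: [616.1, 185.3, 43.0]
tcp_rot: [3.142, -0.0, -3.141]
ft_force: [-0.5, 0.1, -0.8]
opening: 0.972
```

Emit:
{"name": "carry_out", "arguments": {"moves": [{"dx":0,"dy":0,"dz":0,"twist":0},{"dx":0,"dy":0,"dz":-0.03,"twist":0},{"dx":0,"dy":0,"dz":-0.06,"twist":0},{"dx":0,"dy":0,"dz":-0.1,"twist":0},{"dx":0,"dy":0,"dz":-0.14,"twist":0}]}}

```text
t: 16.65
eef_pos: [615.9, 185.2, 184.4]
tcp_rot: [-3.142, -0.001, -3.141]
ft_force: [0.1, 0.6, 0.4]
opening: 1.0
```

Emit:
{"name": "carry_out", "arguments": {"moves": [{"dx":0.02,"dy":-0.042,"dz":0,"twist":0},{"dx":0.04,"dy":-0.084,"dz":0,"twist":0},{"dx":0.06,"dy":-0.126,"dz":0,"twist":0},{"dx":0.08,"dy":-0.168,"dz":0,"twist":0},{"dx":0.1,"dy":-0.21,"dz":0,"twist":0}]}}

```text
t: 17.15
eef_pos: [515.2, -26.1, 183.3]
tcp_rot: [-3.142, 0.0, -3.141]
ft_force: [0.6, -0.7, 0.3]
opening: 1.002
```

Emit:
{"name": "carry_out", "arguments": {"moves": [{"dx":0.02,"dy":-0.042,"dz":0,"twist":0},{"dx":0.039,"dy":-0.082,"dz":0.02,"twist":0},{"dx":0.039,"dy":-0.082,"dz":0.06,"twist":0},{"dx":0.039,"dy":-0.082,"dz":0.09,"twist":0},{"dx":0.039,"dy":-0.082,"dz":0.09,"twist":0}]}}

```text
t: 17.65
eef_pos: [475.5, -106.6, 90.5]
tcp_rot: [3.14, -0.005, 3.141]
ft_force: [-0.7, -0.4, 0.9]
opening: 0.999
```

Emit:
{"name": "carry_out", "arguments": {"moves": [{"dx":0,"dy":0,"dz":0.03,"twist":0},{"dx":0,"dy":0,"dz":0.06,"twist":0},{"dx":0,"dy":0,"dz":0.075,"twist":0},{"dx":0,"dy":0,"dz":0.075,"twist":0},{"dx":0,"dy":0,"dz":0.075,"twist":0}]}}

```text
t: 18.15
eef_pos: [478.1, -106.8, 19.3]
tcp_rot: [-3.141, 0.001, -3.141]
ft_force: [-0.1, -0.7, 0.7]
opening: 0.994
```

```bash
python3 shot.py a6 scene 240 195 110
```

```text
[ 478.22175524 -106.85856159   19.55580893]
```

View pics/a6.png

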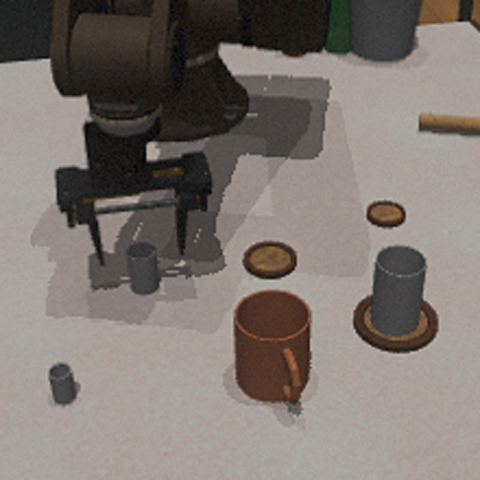

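Measure 4 is on stand 4 (crop (398,300)) and the mug hasn't moved. The fingers straddle measure 2 (cup at (143,268)). Closing.

Emit:
{"name": "carry_out", "arguments": {"moves": [{"dx":0,"dy":0,"dz":0.001,"twist":0},{"dx":0,"dy":0,"dz":0.001,"twist":0},{"dx":0,"dy":0,"dz":0.001,"twist":0},{"dx":0,"dy":0,"dz":0.001,"twist":0},{"dx":0,"dy":0,"dz":0.001,"twist":0}], "grip": 0.02}}

```text
t: 18.7
eef_pos: [477.4, -106.8, 17.2]
tcp_rot: [3.142, 0.0, -3.141]
ft_force: [-0.0, 1.1, -0.0]
opening: 0.635
```

Emit:
{"name": "carry_out", "arguments": {"moves": [{"dx":0,"dy":0,"dz":0,"twist":0},{"dx":0,"dy":0,"dz":0,"twist":0},{"dx":0,"dy":0,"dz":0,"twist":0},{"dx":0,"dy":0,"dz":0,"twist":0},{"dx":0,"dy":0,"dz":0,"twist":0}]}}

```text
t: 19.2
eef_pos: [477.3, -106.8, 17.1]
tcp_rot: [3.141, -0.0, -3.141]
ft_force: [0.1, -0.3, -0.4]
opening: 0.381
```

Emit:
{"name": "carry_out", "arguments": {"moves": [{"dx":0,"dy":0,"dz":0,"twist":0},{"dx":0,"dy":0,"dz":0,"twist":0},{"dx":0,"dy":0,"dz":0,"twist":0}]}}

```text
t: 19.5
eef_pos: [477.3, -106.7, 17.1]
tcp_rot: [3.142, -0.0, -3.141]
ft_force: [-0.6, -0.1, -0.6]
opening: 0.384
```

Emit:
{"name": "carry_out", "arguments": {"moves": [{"dx":0,"dy":0,"dz":-0.01,"twist":0},{"dx":0,"dy":0,"dz":-0.03,"twist":0},{"dx":0,"dy":0,"dz":-0.06,"twist":0},{"dx":0,"dy":0,"dz":-0.08,"twist":0},{"dx":0,"dy":0,"dz":-0.08,"twist":0}]}}

```text
t: 20.0
eef_pos: [478.4, -107.1, 99.9]
tcp_rot: [-3.14, 0.004, -3.141]
ft_force: [-0.2, -0.7, -1.1]
opening: 0.386
```

Emit:
{"name": "carry_out", "arguments": {"moves": [{"dx":0.003,"dy":0.025,"dz":0,"twist":0},{"dx":0.006,"dy":0.065,"dz":0,"twist":0},{"dx":0.01,"dy":0.105,"dz":0,"twist":0},{"dx":0.013,"dy":0.145,"dz":0,"twist":0},{"dx":0.013,"dy":0.168,"dz":0,"twist":0}]}}

```text
t: 20.5
eef_pos: [463.2, 63.5, 96.7]
tcp_rot: [3.141, -0.001, -3.14]
ft_force: [0.9, 0.2, -0.4]
opening: 0.379
```

Emit:
{"name": "carry_out", "arguments": {"moves": [{"dx":0,"dy":0,"dz":0.025,"twist":0},{"dx":0,"dy":0,"dz":0.045,"twist":0},{"dx":0,"dy":0,"dz":0.06,"twist":0},{"dx":0,"dy":0,"dz":0.06,"twist":0},{"dx":0,"dy":0,"dz":0.06,"twist":0}]}}

```text
t: 21.0
eef_pos: [464.0, 61.2, 37.0]
tcp_rot: [3.141, -0.001, -3.141]
ft_force: [-0.7, 0.4, -0.7]
opening: 0.382
```

Emit:
{"name": "carry_out", "arguments": {"moves": [{"dx":0,"dy":0,"dz":0.005,"twist":0},{"dx":0,"dy":0,"dz":0.009,"twist":0},{"dx":0,"dy":0,"dz":0.011,"twist":0},{"dx":0,"dy":0,"dz":0.012,"twist":0},{"dx":0,"dy":0,"dz":0.012,"twist":0}]}}

```text
t: 21.5
eef_pos: [464.3, 61.2, 25.1]
tcp_rot: [3.141, 0.0, -3.141]
ft_force: [-0.4, 0.2, -0.4]
opening: 0.382
```

Emit:
{"name": "carry_out", "arguments": {"moves": [{"dx":0,"dy":0,"dz":0.001,"twist":0},{"dx":0,"dy":0,"dz":0.002,"twist":0},{"dx":0,"dy":0,"dz":0.002,"twist":0}]}}

```text
t: 21.8
eef_pos: [464.3, 61.2, 23.1]
tcp_rot: [3.142, 0.0, -3.141]
ft_force: [0.3, -1.1, -1.3]
opening: 0.385
```

Emit:
{"name": "carry_out", "arguments": {"moves": [{"dx":0,"dy":0,"dz":0.001,"twist":0},{"dx":0,"dy":0,"dz":0.001,"twist":0},{"dx":0,"dy":0,"dz":0.001,"twist":0}]}}

```text
t: 22.1
eef_pos: [464.5, 61.2, 22.9]
tcp_rot: [3.142, 0.001, -3.141]
ft_force: [-2.6, 0.0, 14.5]
opening: 0.381
```

Emit:
{"name": "carry_out", "arguments": {"moves": [{"dx":0,"dy":0,"dz":-0.001,"twist":0},{"dx":0,"dy":0,"dz":-0.001,"twist":0},{"dx":0,"dy":0,"dz":-0.001,"twist":0},{"dx":0,"dy":0,"dz":-0.001,"twist":0},{"dx":0,"dy":0,"dz":-0.001,"twist":0}], "grip": 0.095}}

```text
t: 22.6
eef_pos: [464.2, 61.2, 23.0]
tcp_rot: [3.141, -0.0, -3.141]
ft_force: [-0.3, -0.9, 0.5]
opening: 0.745
```

Emit:
{"name": "carry_out", "arguments": {"moves": [{"dx":0,"dy":0,"dz":0,"twist":0},{"dx":0,"dy":0,"dz":-0.03,"twist":0},{"dx":0,"dy":0,"dz":-0.06,"twist":0},{"dx":0,"dy":0,"dz":-0.1,"twist":0},{"dx":0,"dy":0,"dz":-0.13,"twist":0}]}}

```text
t: 23.1
eef_pos: [464.3, 61.3, 155.1]
tcp_rot: [3.142, 0.001, -3.141]
ft_force: [0.8, 0.5, -0.1]
opening: 0.997
```

Emit:
{"name": "carry_out", "arguments": {"moves": [{"dx":-0.026,"dy":-0.038,"dz":0,"twist":0},{"dx":-0.052,"dy":-0.076,"dz":0,"twist":0},{"dx":-0.078,"dy":-0.114,"dz":0,"twist":0},{"dx":-0.104,"dy":-0.152,"dz":0,"twist":0},{"dx":-0.13,"dy":-0.19,"dz":0,"twist":0}]}}

```text
t: 23.6
eef_pos: [595.0, -130.4, 153.0]
tcp_rot: [3.141, -0.0, -3.141]
ft_force: [0.8, 0.5, 0.4]
opening: 0.999
```

Emit:
{"name": "carry_out", "arguments": {"moves": [{"dx":-0.026,"dy":-0.038,"dz":0,"twist":0},{"dx":-0.052,"dy":-0.076,"dz":0,"twist":0},{"dx":-0.059,"dy":-0.086,"dz":0.03,"twist":0},{"dx":-0.059,"dy":-0.086,"dz":0.06,"twist":0},{"dx":-0.059,"dy":-0.086,"dz":0.06,"twist":0}]}}

```text
t: 24.1
eef_pos: [651.3, -214.3, 88.7]
tcp_rot: [3.139, -0.007, 3.141]
ft_force: [-0.5, 0.1, -0.4]
opening: 0.996
```

Emit:
{"name": "carry_out", "arguments": {"moves": [{"dx":0,"dy":0,"dz":0.03,"twist":0},{"dx":0,"dy":0,"dz":0.06,"twist":0},{"dx":0,"dy":0,"dz":0.078,"twist":0},{"dx":0,"dy":0,"dz":0.078,"twist":0},{"dx":0,"dy":0,"dz":0.078,"twist":0}]}}

```text
t: 24.6
eef_pos: [654.0, -214.7, 16.7]
tcp_rot: [-3.141, 0.001, -3.141]
ft_force: [0.2, 0.5, 0.4]
opening: 1.0
```

Emit:
{"name": "carry_out", "arguments": {"moves": [{"dx":0,"dy":0,"dz":0,"twist":0},{"dx":0,"dy":0,"dz":0,"twist":0},{"dx":0,"dy":0,"dz":0,"twist":0},{"dx":0,"dy":0,"dz":0,"twist":0},{"dx":0,"dy":0,"dz":0,"twist":0}], "grip": 0.05}}

```text
t: 25.1
eef_pos: [653.4, -214.7, 15.3]
tcp_rot: [3.142, 0.0, -3.141]
ft_force: [-0.3, -0.2, -0.2]
opening: 0.637
```

```bash
python3 shot.py a7 scene 200 220 80
```

```text
[ 653.35885053 -214.69627764   15.22615255]
```

View pics/a7.png

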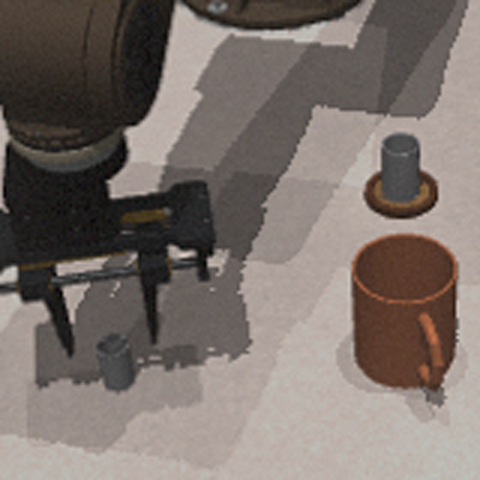

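Measure 2 is upright on stand 2 (crop (402,170)). Measure 1 (116,362) sits between the fingers. Closing fully.

Emit:
{"name": "carry_out", "arguments": {"moves": [{"dx":0,"dy":0,"dz":0.001,"twist":0},{"dx":0,"dy":0,"dz":0.001,"twist":0},{"dx":0,"dy":0,"dz":0.001,"twist":0},{"dx":0,"dy":0,"dz":0.001,"twist":0},{"dx":0,"dy":0,"dz":0.001,"twist":0}], "grip": 0.01}}

```text
t: 25.65
eef_pos: [653.3, -214.7, 14.1]
tcp_rot: [3.141, -0.0, -3.141]
ft_force: [0.3, -0.1, 0.4]
opening: 0.174
```

Emit:
{"name": "carry_out", "arguments": {"moves": [{"dx":0,"dy":0,"dz":0,"twist":0},{"dx":0,"dy":0,"dz":0,"twist":0},{"dx":0,"dy":0,"dz":0,"twist":0},{"dx":0,"dy":0,"dz":0,"twist":0},{"dx":0,"dy":0,"dz":0,"twist":0}]}}

```text
t: 26.15
eef_pos: [653.3, -214.7, 14.1]
tcp_rot: [3.141, 0.0, -3.141]
ft_force: [-0.1, -0.4, -0.3]
opening: 0.104
```

Emit:
{"name": "carry_out", "arguments": {"moves": [{"dx":0,"dy":0,"dz":0,"twist":0},{"dx":0,"dy":0,"dz":-0.01,"twist":0},{"dx":0,"dy":0,"dz":-0.03,"twist":0},{"dx":0,"dy":0,"dz":-0.06,"twist":0},{"dx":0,"dy":0,"dz":-0.09,"twist":0}]}}

```text
t: 26.65
eef_pos: [653.2, -214.6, 105.6]
tcp_rot: [3.141, -0.0, -3.141]
ft_force: [0.3, -0.2, 0.4]
opening: 0.105
```

It closed to 10 mm, so the cup was missed. Looking.

```bash
python3 - <<'E'
from h import *
p,d,X,C,W=cloud("scene")
m=(abs(X[...,0]-653)<90)&(abs(X[...,1]+215)<90)&(X[...,2]>12)&(X[...,2]<60)
q=X[m];print(len(q),q.min(0),q.max(0),np.median(q,0))
v,u=np.where(m);print(u.min(),u.max(),v.min(),v.max())
c=p[160:300,100:260,::-1];cv2.imwrite("pics/a8.png",cv2.resize(c,None,fx=4,fy=4,interpolation=cv2.INTER_CUBIC))
E
```

```text
157 [ 640.2888007  -228.40611006   12.45653975] [ 669.40115656 -202.10617411   43.49355824] [ 660.61904021 -214.73939319   30.9230215 ]
152 164 252 267
```

View pics/a8.png

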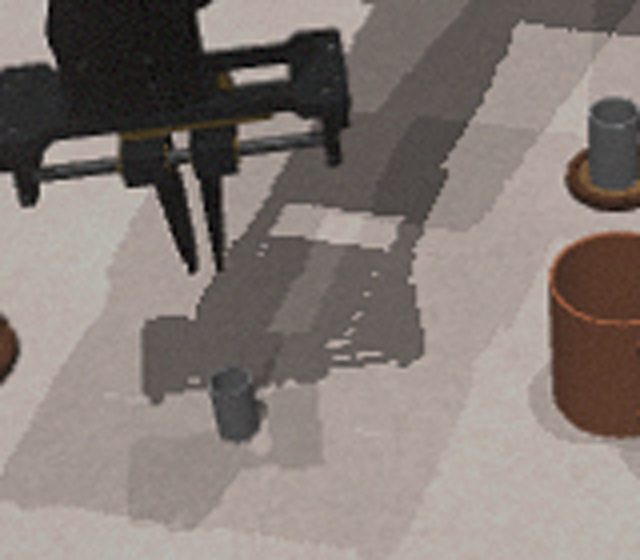

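```bash
python3 - <<'E'
from h import *
p,d,X,C,W=cloud("scene")
m=(abs(X[...,0]-653)<40)&(abs(X[...,1]+215)<60)&(X[...,2]>65)&(X[...,2]<250)&(p.astype(int).sum(2)<90)
q=X[m];z=np.sort(q[:,2]);print(state()["eef_pos"],z[:12].round(),z[len(z)//20])
lo=q[q[:,2]<z[0]+25];print(lo.min(0),lo.max(0),np.median(lo,0))
E
```

```text
[ 655.23129546 -215.43289843  109.27683025] [146. 148. 149. 150. 151. 153. 153. 156. 156. 157. 158. 158.] 157.52884856413954
[ 663.41164183 -227.00353314  146.09123642] [ 669.07103319 -203.17454298  171.08865725] [ 667.06856274 -220.94942813  162.30158206]
```

```bash
python3 - <<'E'
from h import *
p,d,X,C,W=cloud("scene"); g=p.astype(int).sum(2)
for u in range(144,160):
    col=g[195:245,u]; v=[195+i for i in range(50) if col[i]<75]
    if v:
        w=W[v[-1],u]; print(u,v[-1],(C+w*(660-C[0])/w[0]).round(1),X[v[-1],u].round(),X[v[-1]-2,u].round())
E
```

```text
144 221 [ 660.  -227.   155.4] [ 667. -226.  161.] [ 666. -225.  166.]
145 222 [ 660.  -225.4  152.2] [ 667. -224.  158.] [ 668. -223.  165.]
146 224 [ 660.  -224.2  146.1] [ 666. -223.  151.] [ 666. -223.  157.]
147 226 [ 660. -223.  140.] [ 668. -222.  147.] [ 667. -221.  151.]
150 208 [ 660.  -208.8  189. ] [ 664. -208.  192.] [ 668. -207.  200.]
151 214 [ 660.  -209.2  172.2] [ 665. -209.  176.] [ 666. -208.  182.]
152 219 [ 660.  -209.2  158. ] [ 666. -209.  163.] [ 667. -208.  170.]
153 224 [ 660.  -209.2  143.4] [ 667. -209.  149.] [ 667. -208.  155.]
154 221 [ 660.  -205.8  151.5] [ 668. -205.  158.] [ 667. -204.  163.]
158 199 [ 660.  -188.7  210.1] [ 689. -187.  232.] [ 689. -186.  236.]
```

Measure 1 is untouched. The fingertips are actually about 25–35 mm above the reported TCP, so they passed over this short cup. Reopening and going lower, watching the force.

Emit:
{"name": "carry_out", "arguments": {"moves": [{"dx":0,"dy":0,"dz":0,"twist":0},{"dx":0,"dy":0,"dz":0,"twist":0},{"dx":0,"dy":0,"dz":0,"twist":0},{"dx":0,"dy":0,"dz":0,"twist":0},{"dx":0,"dy":0,"dz":0,"twist":0}], "grip": 0.07}}

```text
t: 27.3
eef_pos: [653.2, -214.7, 103.7]
tcp_rot: [3.141, -0.001, -3.141]
ft_force: [0.3, -0.4, 0.5]
opening: 0.468
```

Emit:
{"name": "carry_out", "arguments": {"moves": [{"dx":0,"dy":0,"dz":0,"twist":0},{"dx":0,"dy":0,"dz":0,"twist":0},{"dx":0,"dy":0,"dz":0,"twist":0},{"dx":0,"dy":0,"dz":0.035,"twist":0},{"dx":0,"dy":0,"dz":0.07,"twist":0}]}}

```text
t: 27.8
eef_pos: [654.0, -214.9, 34.3]
tcp_rot: [-3.141, 0.003, -3.141]
ft_force: [0.5, 0.4, -0.8]
opening: 0.733
```

Emit:
{"name": "carry_out", "arguments": {"moves": [{"dx":0,"dy":0,"dz":0.02,"twist":0},{"dx":0,"dy":0,"dz":0.03,"twist":0},{"dx":0,"dy":0,"dz":0.036,"twist":0},{"dx":0,"dy":0,"dz":0.036,"twist":0},{"dx":0,"dy":0,"dz":0.036,"twist":0}]}}

```text
t: 28.3
eef_pos: [653.9, -214.9, -0.8]
tcp_rot: [-3.141, 0.001, -3.141]
ft_force: [0.3, 0.3, -0.1]
opening: 0.74
```

```bash
python3 shot.py a9 scene 155 240 45
```

```text
[ 653.93715245 -214.93572518   -0.68424799]
```

View pics/a9.png

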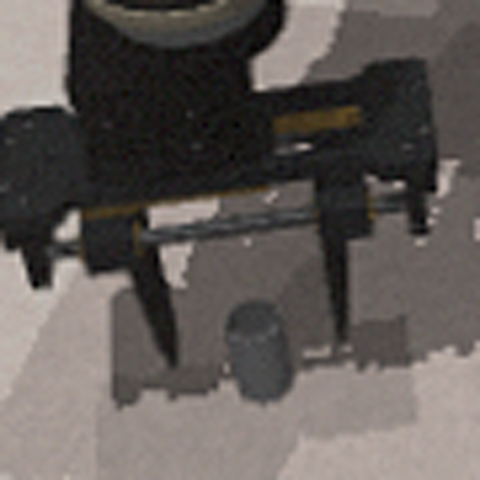

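Tips are at crop (170,365) and (342,345), about 19 mm above the cart top and straddling the cup at (258,350). Going 7 mm lower and closing.

Emit:
{"name": "carry_out", "arguments": {"moves": [{"dx":0,"dy":0,"dz":0.004,"twist":0},{"dx":0,"dy":0,"dz":0.007,"twist":0},{"dx":0,"dy":0,"dz":0.007,"twist":0}]}}

```text
t: 28.65
eef_pos: [653.2, -214.6, -9.2]
tcp_rot: [3.141, -0.0, -3.141]
ft_force: [0.1, -0.4, -0.1]
opening: 0.739
```

Emit:
{"name": "carry_out", "arguments": {"moves": [{"dx":0,"dy":0,"dz":0,"twist":0},{"dx":0,"dy":0,"dz":0,"twist":0},{"dx":0,"dy":0,"dz":0,"twist":0},{"dx":0,"dy":0,"dz":0,"twist":0},{"dx":0,"dy":0,"dz":0,"twist":0}], "grip": 0.01}}

```text
t: 29.15
eef_pos: [653.4, -214.7, -8.9]
tcp_rot: [3.142, 0.0, -3.141]
ft_force: [0.8, -0.7, 0.1]
opening: 0.373
```

Emit:
{"name": "carry_out", "arguments": {"moves": [{"dx":0,"dy":0,"dz":0,"twist":0},{"dx":0,"dy":0,"dz":0,"twist":0},{"dx":0,"dy":0,"dz":0,"twist":0},{"dx":0,"dy":0,"dz":0,"twist":0},{"dx":0,"dy":0,"dz":0,"twist":0}]}}

```text
t: 29.65
eef_pos: [653.3, -214.7, -8.9]
tcp_rot: [3.142, 0.0, -3.141]
ft_force: [-0.2, 0.2, 1.1]
opening: 0.258
```

Gripped (about 25 mm). Lifting and carrying to stand 1.

Emit:
{"name": "carry_out", "arguments": {"moves": [{"dx":0,"dy":0,"dz":-0.01,"twist":0},{"dx":0,"dy":0,"dz":-0.03,"twist":0},{"dx":0,"dy":0,"dz":-0.07,"twist":0},{"dx":0,"dy":0,"dz":-0.11,"twist":0},{"dx":0,"dy":0,"dz":-0.15,"twist":0}]}}

```text
t: 30.15
eef_pos: [653.1, -214.6, 143.4]
tcp_rot: [3.142, 0.0, -3.141]
ft_force: [1.0, 0.7, -0.8]
opening: 0.262
```

Emit:
{"name": "carry_out", "arguments": {"moves": [{"dx":0.01,"dy":0.018,"dz":-0.02,"twist":0},{"dx":0.03,"dy":0.054,"dz":-0.03,"twist":0},{"dx":0.051,"dy":0.092,"dz":-0.03,"twist":0},{"dx":0.073,"dy":0.131,"dz":-0.03,"twist":0},{"dx":0.095,"dy":0.17,"dz":-0.03,"twist":0}]}}

```text
t: 30.65
eef_pos: [557.2, -43.5, 172.0]
tcp_rot: [-3.142, 0.001, 3.142]
ft_force: [0.6, 0.3, 0.1]
opening: 0.262
```

Emit:
{"name": "carry_out", "arguments": {"moves": [{"dx":0.022,"dy":0.039,"dz":0,"twist":0},{"dx":0.044,"dy":0.079,"dz":0,"twist":0},{"dx":0.066,"dy":0.119,"dz":0,"twist":0},{"dx":0.088,"dy":0.158,"dz":0,"twist":0},{"dx":0.11,"dy":0.198,"dz":0,"twist":0}]}}

```text
t: 31.15
eef_pos: [447.2, 154.5, 172.0]
tcp_rot: [3.141, 0.001, 3.142]
ft_force: [1.4, 0.9, -0.2]
opening: 0.265
```

Emit:
{"name": "carry_out", "arguments": {"moves": [{"dx":0.022,"dy":0.04,"dz":0,"twist":0},{"dx":0.042,"dy":0.076,"dz":0,"twist":0},{"dx":0.051,"dy":0.092,"dz":0.02,"twist":0},{"dx":0.051,"dy":0.092,"dz":0.05,"twist":0},{"dx":0.051,"dy":0.092,"dz":0.07,"twist":0}]}}

```text
t: 31.65
eef_pos: [396.5, 245.8, 100.6]
tcp_rot: [3.141, 0.0, -3.139]
ft_force: [0.2, -0.5, -0.1]
opening: 0.26
```

Emit:
{"name": "carry_out", "arguments": {"moves": [{"dx":0,"dy":0,"dz":0.035,"twist":0},{"dx":0,"dy":0,"dz":0.065,"twist":0},{"dx":0,"dy":0,"dz":0.085,"twist":0},{"dx":0,"dy":0,"dz":0.092,"twist":0},{"dx":0,"dy":0,"dz":0.092,"twist":0}]}}

```text
t: 32.15
eef_pos: [397.1, 245.2, 9.1]
tcp_rot: [-3.141, -0.001, -3.141]
ft_force: [0.7, 0.0, -0.4]
opening: 0.259
```

```bash
python3 shot.py a10 scene 307 175 50
```

```text
[397.49762281 245.3625435    9.75291432]
```

View pics/a10.png

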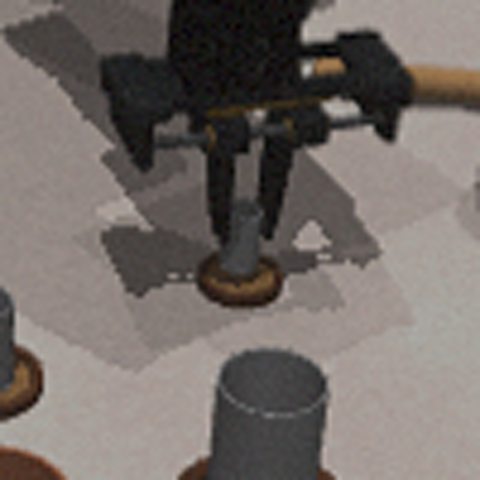

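Measure 1 (crop (245,240)) is right over stand 1 (240,280). Lowering gently.

Emit:
{"name": "carry_out", "arguments": {"moves": [{"dx":0,"dy":0,"dz":0.004,"twist":0},{"dx":0,"dy":0,"dz":0.007,"twist":0},{"dx":0,"dy":0,"dz":0.009,"twist":0},{"dx":0,"dy":0,"dz":0.009,"twist":0}]}}

```text
t: 32.6
eef_pos: [397.2, 245.2, 0.2]
tcp_rot: [3.141, 0.0, -3.141]
ft_force: [0.0, -0.0, -0.9]
opening: 0.262
```

Emit:
{"name": "carry_out", "arguments": {"moves": [{"dx":0,"dy":0,"dz":0.001,"twist":0},{"dx":0,"dy":0,"dz":0.002,"twist":0},{"dx":0,"dy":0,"dz":0.002,"twist":0}]}}

```text
t: 32.9
eef_pos: [397.1, 245.2, -1.9]
tcp_rot: [3.142, -0.0, -3.141]
ft_force: [0.3, 0.9, -0.2]
opening: 0.261
```

Emit:
{"name": "carry_out", "arguments": {"moves": [{"dx":0,"dy":0,"dz":0.001,"twist":0},{"dx":0,"dy":0,"dz":0.001,"twist":0},{"dx":0,"dy":0,"dz":0.001,"twist":0}]}}

```text
t: 33.2
eef_pos: [397.2, 245.2, -2.9]
tcp_rot: [3.142, -0.0, -3.141]
ft_force: [-0.7, -0.1, -0.7]
opening: 0.257
```

Emit:
{"name": "carry_out", "arguments": {"moves": [{"dx":0,"dy":0,"dz":0.001,"twist":0},{"dx":0,"dy":0,"dz":0.001,"twist":0},{"dx":0,"dy":0,"dz":0.001,"twist":0}]}}

```text
t: 33.5
eef_pos: [397.3, 245.2, -3.1]
tcp_rot: [3.141, 0.001, -3.141]
ft_force: [-2.3, -3.2, 14.1]
opening: 0.262
```

Emit:
{"name": "carry_out", "arguments": {"moves": [{"dx":0,"dy":0,"dz":-0.001,"twist":0},{"dx":0,"dy":0,"dz":-0.001,"twist":0},{"dx":0,"dy":0,"dz":-0.001,"twist":0},{"dx":0,"dy":0,"dz":-0.001,"twist":0},{"dx":0,"dy":0,"dz":-0.001,"twist":0}], "grip": 0.07}}

```text
t: 34.0
eef_pos: [397.2, 245.2, -3.0]
tcp_rot: [3.142, -0.0, -3.141]
ft_force: [-0.5, 1.3, -0.3]
opening: 0.62
```

Emit:
{"name": "carry_out", "arguments": {"moves": [{"dx":0,"dy":0,"dz":0,"twist":0},{"dx":0,"dy":0,"dz":-0.03,"twist":0},{"dx":0,"dy":0,"dz":-0.08,"twist":0},{"dx":0,"dy":0,"dz":-0.13,"twist":0},{"dx":0,"dy":0,"dz":-0.18,"twist":0}]}}

```text
t: 34.5
eef_pos: [396.7, 245.0, 179.1]
tcp_rot: [-3.142, -0.0, -3.141]
ft_force: [1.5, 1.0, -0.5]
opening: 0.74
```

Emit:
{"name": "carry_out", "arguments": {"moves": [{"dx":0,"dy":-0.04,"dz":-0.04,"twist":0},{"dx":0,"dy":-0.08,"dz":-0.06,"twist":0},{"dx":0,"dy":-0.12,"dz":-0.06,"twist":0},{"dx":0,"dy":-0.16,"dz":-0.06,"twist":0},{"dx":0,"dy":-0.2,"dz":-0.06,"twist":0}]}}

```text
t: 35.0
eef_pos: [396.8, 43.7, 237.4]
tcp_rot: [3.142, 0.001, -3.141]
ft_force: [0.3, -0.8, -0.1]
opening: 0.737
```

Emit:
{"name": "carry_out", "arguments": {"moves": [{"dx":0,"dy":-0.04,"dz":0,"twist":0},{"dx":0,"dy":-0.08,"dz":0,"twist":0},{"dx":0,"dy":-0.12,"dz":0,"twist":0},{"dx":0,"dy":-0.16,"dz":0,"twist":0},{"dx":0,"dy":-0.2,"dz":0,"twist":0}]}}

```text
t: 35.5
eef_pos: [396.9, -156.4, 237.2]
tcp_rot: [3.142, 0.0, -3.141]
ft_force: [1.4, 0.8, -0.8]
opening: 0.735
```

```bash
python3 - <<'E'
from h import *
from scipy.optimize import least_squares
hh=[42,58,76,94];dia=[26,37,48,60];St=[(397.5,245.5),(464.5,61),(557,-397),(616,185.5)]
for nm in("scene","top"):
    p,d,X,C,W=cloud(nm)
    if nm=="scene": cv2.imwrite("pics/a11.png",cv2.resize(p[...,::-1],(800,600),interpolation=cv2.INTER_CUBIC))
    for i in range(4):
        m=(np.hypot(X[...,0]-St[i][0],X[...,1]-St[i][1])<dia[i]/2+12)&(X[...,2]>16)&(X[...,2]<hh[i]+22)
        r=X[m]
        if len(r)<5: print(nm,i+1,"few");continue
        fit=lambda q:least_squares(lambda c:np.hypot(*(q[:,:2]-c).T)-dia[i]/2,q[:,:2].mean(0),loss="soft_l1",f_scale=2).x
        mid=np.median(r[:,2]); f=fit(r)
        print(nm,i+1,len(r),"off",(f-St[i]).round(1),"tilt shift",(fit(r[r[:,2]>mid])-fit(r[r[:,2]<=mid])).round(1),"ztop",r[:,2].max().round(1),"exp",hh[i]+6)
print(state()["eef_pos"])
E
```

```text
scene 1 100 off [-0.2 -0. ] tilt shift [ 1.3 -0.4] ztop 48.8 exp 48
scene 2 247 off [1.  0.5] tilt shift [0.7 0.2] ztop 66.7 exp 64
scene 3 584 off [-0.9  1.7] tilt shift [1.5 0.3] ztop 85.7 exp 82
scene 4 843 off [ 0.9 -0.5] tilt shift [ 0.9 -0.3] ztop 101.7 exp 100
top 1 36 off [-1.3 -3.8] tilt shift [0.9 0.2] ztop 52.1 exp 48
top 2 65 off [-1.   0.5] tilt shift [0.9 0.6] ztop 69.5 exp 64
top 3 199 off [-2.   1.1] tilt shift [-0.1 -0.4] ztop 89.1 exp 82
top 4 246 off [-1.2 -0.4] tilt shift [ 0.3 -0.1] ztop 107.4 exp 100
[ 397.26925736 -158.33159217  236.90963456]
```

View pics/a11.png

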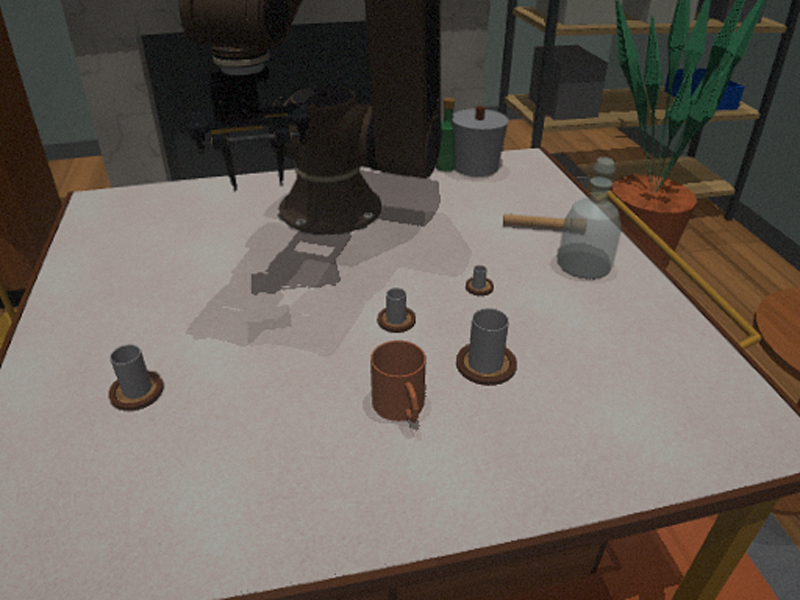

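All four measures stand upright, each on its own stand, at (479,280), (396,308), (130,375) and (488,345). The mug (398,380) and decanter (588,235) are at their starting pixels. Handing in.

```bash
python3 -c "
from cell import *
print(job_done(), state()['t'])"
```

```text
the job is handed in; nothing more can be done
the job is handed in; nothing more can be done
```

All four measures are on their own stands, upright and released, and the job was handed in at about 36 s. Each was lowered in 1 mm steps until the wrist force showed contact (8–15 N), then released.

- **Position:** the last check put each measure within 2 mm of its stand's centre from the scene camera. The top camera agreed to about 4 mm; its largest difference was 3.8 mm sideways on measure 1. All of this is inside the 12.5 mm limit.
- **Height:** the scene camera read the tops 1–4 mm above the expected seated height. The top camera read 4–7 mm high, but it read about 6–9 mm high on the tops at the start too. I took this as camera bias, because the arm's own height at contact matched the recess floor.
- **Upright:** the fits showed at most 1.5 mm of sideways shift between the lower and upper half of any measure, which I took as no real tilt.
- **Mug and decanter:** both are at the same pixels in the scene view as at the start, judged by eye.

**One miss:** the first grasp of measure 1 closed above the cup, because the fingertips sit about 20–35 mm higher than the reported tool position. The cup was not disturbed, and the second, lower grasp worked.

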